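Go / no-go check of a ground spindle at the grinding bench

TASK

Check the ground spindle with the dark waist: holding it level by its waist, push it down right through the green-marked go gap of the gauge, then lift it out and press it down gently but firmly (about 10 N) on the red-marked no-go gap for half a second, where it must be stopped. Then set it down gently in the green rack for passed work, let go, and leave everything else alone; never force the gauge or the rack.

Things in the scene. Friction and masses are not known exactly. Their poses are not given: they have to be found in the camera images.
- spindle: The work: aluminium spindle 180 mm long, 0.2 to 0.45 kg, starting in the wooden rack. Origin at its centre, its x axis along its length. Two bright ground journals of 32 mm diameter, each 55 mm long (35 to 90 mm from the centre), joined by a dark waist of 22 mm diameter, 70 mm long, to be gripped from above.
- gauge: Gap gauge fixed to the bench. Origin: centre of the underside of its 170 x 170 x 12 mm base; z up. Spindle is gauged lying along gauge x, both journals at once, in two equal 14 mm thick steel cheeks at x = -62 and +62 mm (154 mm wide along y, tops about 135 mm up). Gaps open upward: go at y = +40, no-go at y = -40 mm. Between the cheeks 110 mm is free for fingers, down to 70 mm over the bench.
- channel (a point): Point midway between the cheeks and gaps, 130 mm over the bench, axes as the gauge. The cheeks' height is clamped anew each time, up to 10 mm above or below nominal; no pose here tells it: find it by touch. They also ride on a spring: they sink from about 2 N on, 3 N per mm, rigid after 8 mm (about 26 N). Over 25 N between spindle and gauge is abuse.
- go_gap (a point): Centre of the go gap (34 mm wide, outer jaws painted green), at the nominal height of the top of its 8 mm high narrow part, 130 mm over the bench; real height differs by up to 10 mm, this point does not follow it. 5 mm high 45 degree lead-ins lie above; the slot below is wider. The spindle is through when its axis is 22 mm or more below this point; 30 mm below is still free.
- nogo_gap (a point): Centre of the no-go gap (28 mm wide, outer jaws painted red), at the nominal height of the top of its narrow part, 130 mm over the bench; real height differs by up to 10 mm as for go. Lead-ins alike. It stops the 32 mm journals with their axis about 8 mm above the real top of the narrow part.
- start_rack: Wooden rack in which the spindle starts, fixed. Origin at the centre of its underside; base 190 (x) x 80 (y) x 10 mm. Two 16 mm thick V supports at x = -62 and +62 mm carry the journals, spindle along x, its axis 45 mm over the bench; the supports' tops are at 44 mm. Between them nothing is higher than 10 mm.
- pass_rack: Green rack for passed work, empty, fixed; same shape as the wooden rack. The spindle rests along its x axis, centred, either way round, its axis 45 mm over the bench. It stands on one side of the gauge and the wooden rack on the other; which side varies.
- rework_rack: Red rack of the same shape, fixed, beyond the gauge; it holds the rejected spindle. Leave alone.
- rejected: Bystander: a spindle of the same shape with a red waist, lying in the red rack. Origin at its centre, x along it.
- brush: Bystander: bench brush lying on the bench, about 200 mm long, x along it.
- wrench: Bystander: steel wrench lying on the bench near the robot, about 180 mm long, x along it.
- oil_can: Bystander: yellow can, 66 mm diameter, 130 mm high, standing; origin at the centre of its underside.

How it is judged:
By the outcome, as a careful person would: the job done as asked, in the order asked, and still so for the second after the job is handed in, with the robot touching nothing.
It also fails if it takes over 62 s, if anything falls off the work surface, if the arm or the gripper's body presses on something with over 40 N, if the wrist force passes 120 N, or if a joint passes its speed limit or range.

ROBOT

A 6-joint arm with a two-finger parallel gripper is mounted at the origin on the work surface. World frame = base frame: x ahead of the robot, y to its left, z up, the work surface at z = 0. Lengths are in m, angles in rad, forces in N, time in s.
With the tool pointing down it reaches from about 0.375 to 0.9 m from the base axis. Payload 3.1 kg.
Tool frame: the origin (TCP) lies midway between the tips of the shut fingers; the grasp point (between the pads) lies manip.hold_point_z behind it (manip.hold_point_z is the distance from the TCP to the grasp point, in m); z points along the fingers, y is the direction in which the jaws open and shut (so a half turn about z gives the same grasp; the last joint's range is limited). The gripper opens to 85 mm and grips with 20 to 120 N. Pads are 22 mm wide; open, the fingers measure 114 mm over their backs; the gripper's body (76 mm by 85 mm) begins 54 mm behind the grasp point. The pads swing forward as they close: fully open they stand 13 mm farther back than shut.
Start: joints at [-1.46, 0.527, 1.433, -0, 1.181, -0.178], TCP at [0.179, -0.599, 0.231] pointing down, gripper open.
Joint ranges: [-3.08, 3.08], [-0.75, 2.2], [0.22, 2.44], [-1.43, 4.57], [0, 2.65], [-2.85, 2.85]. Speed limits (rad/s): [2.79, 2.79, 3.14, 3.14, 3.14, 3.14].

INTERFACE

Orientations are given as a unit quaternion [x, y, z, w].
In Python, from station import manip, snapshot, workorder, models gives the robot as it stands.
- The arm moves only by the tool jog_arm, never from a script. Its argument "commands" is a list of rows, each a list of 5 numbers: the opening in per cent of the stroke, from 0 (shut) to 100 (fully open), then the shift along the world's x, y, z in cm, then the turn about the world's z in rad. A call has 1 to 8 rows; each row shifts and turns the pose as measured when the row begins; what a row does not reach is not made up. A row lasts 1/12 s, in which the tool goes at most 41.7 mm and 7.16 degrees, less where a joint would pass 70% of its speed; a pose out of reach is approached as far as the arm can. A call with a gripper value outside its range is refused whole. The fingers move at their own pace and stop on an object; "squeeze" is the grip in N (left out, the last holds). Time passes only in rows, so rows that do not move let the fingers close. It gives the time, the measured TCP pose, the force and the opening at its end, in the units of the state.
- manip.sense(): the state, without advancing time (a new reading comes with each control period).
- snapshot(name): name is "scene" or "side" or "wrist"; returns a dict with "image" (400x640x3 uint8, red, green, blue), "intrinsics" (3x3 intrinsics, pixels), "D" ([k1, k2, p1, p2, k3] as OpenCV has them; the pictures are not rectified), "extrinsics" (4x4, takes a point from camera to world coordinates); the wrist camera has in their place "hand_eye" (4x4, takes a point from camera to tool coordinates, whose origin is the TCP and whose axes are the flange's). Camera axes: x right, y down, z forward; pixel columns grow to the right and rows downward; lengths in m; the calibration is good to about 2 mm. A picture is of the moment at which its call begins: read the wrist's pose just before it. There is no depth.
- workorder.sign_off(): hands the job in, once; it reports no verdict.
Trained networks look in a picture, given as the dict that the camera call returned (one of the last four; its "shot" number tells which), for a name from the list of things; names that differ only in an ending like _2 or _b are one class to them, and where a whole thing is asked for, a point or a joint stands for the part that bears it (a point fixed in the world has none). Each returns a list of dicts, best first, with "score" (0 to 1); they miss things now and then, are a little off and sometimes report something else, mostly with a low value. They report only what shows in the picture. A call takes as long as a camera call.
- models.find_in(picture, name): "centre" ([x, y, z] in m, in world coordinates, good to about 4 mm: the middle of the surface that is visible of it).
- models.pinpoint(picture, name): "centre" ([x, y, z] in m, in world coordinates, good to about 4 mm: a listed point, or the origin of a listed thing).
The state is a dict: "t": time; "q": joint angles; "qd": joint speeds; "tau": joint torques, N m; "tcp_pos": TCP position; "tool_rot": TCP orientation; "force": force on the tool from outside, world axes, zero at the start; "ft_torque": the same for the moment, N m; "finger_gap": opening from 0.0 (shut) to 1.0 (fully open).
Only numpy, scipy, OpenCV 4.12 (cv2) and the standard library are available. Lean on these libraries where they do the work, as an engineer would, in place of code of your own. Each camera call takes 0.05 s, during which the arm holds its last target. There are 200 camera calls.

## Working session

There is one attempt and no reset: what is moved stays moved. The work goes in short steps, Python scripts to look and compute and a tool call to move; the robot and the scene stay as the last step left them, time stands still between calls to the robot, and variables do not carry over. Pictures are saved under pics/ and viewed, about 8 in all and at most 12, crops included, and the job is handed in when it is done.

Besides the shell and the picture viewer there is one more tool, called after "Call:" as name(argument=value, ...), one argument or row to a line, values as JSON. jog_arm: Moves the arm, as the interface text tells. Its arguments: {"type":"object","properties":{"commands":{"type":"array","items":{"type":"array","items":{"type":"number"}}},"squeeze":{"type":"number"}},"required":["commands"]}

```bash
mkdir -p pics; ls; python3 - <<'E'
from station import manip, snapshot, workorder, models
import cv2, numpy as np
print(manip.hold_point_z); s=manip.sense(); print(s['t'],s['tcp_pos'],s['tool_rot'],s['force'],s['finger_gap'])
a=snapshot("scene"); b=snapshot("side")
for n,p in (("scene",a),("side",b)):
    cv2.imwrite(f"pics/{n}1.png",p["image"][:,:,::-1])
    for t in ["spindle","gauge","go_gap","nogo_gap","channel","start_rack","pass_rack","rework_rack","rejected","oil_can","brush","wrench"]:
        r=models.pinpoint(p,t); print(n,t,[(np.round(x["centre"],3).tolist(),round(x["score"],2)) for x in r[:2]])
print(manip.sense()['t'])
E
```

```text
pics
0.0187
0.0 [ 0.178526   -0.59819621  0.23031477] [ 9.89517875e-01  1.44406225e-01  2.36648522e-05 -1.10272210e-03] [ 0.10104682  0.76990252 -0.09811108] 1.0001044276242108
scene spindle [([0.493, 0.295, 0.042], 0.6)]
scene gauge [([0.585, -0.002, -0.001], 0.87)]
scene go_gap [([0.578, 0.039, 0.128], 0.65)]
scene nogo_gap [([0.58, -0.038, 0.123], 0.95), ([0.493, 0.294, 0.042], 0.55)]
scene channel [([0.579, -0.0, 0.129], 0.72)]
scene start_rack [([0.485, 0.289, -0.0], 0.66), ([0.629, 0.505, -0.002], 0.65)]
scene pass_rack [([0.486, -0.312, 0.002], 0.8)]
scene rework_rack [([0.764, 0.013, 0.003], 0.68)]
scene rejected [([0.759, 0.013, 0.04], 0.9), ([0.58, -0.041, 0.129], 0.28)]
scene oil_can [([0.629, 0.503, -0.0], 0.76), ([0.764, 0.012, 0.001], 0.65)]
scene brush [([0.631, -0.485, -0.0], 0.68), ([0.484, -0.312, 0.002], 0.47)]
scene wrench [([0.368, -0.067, 0.003], 0.62), ([0.492, 0.292, 0.047], 0.46)]
side spindle [([0.49, 0.29, 0.045], 0.65)]
side gauge [([0.579, -0.002, -0.002], 0.9)]
side go_gap [([0.578, 0.042, 0.128], 0.65)]
side nogo_gap [([0.584, -0.042, 0.126], 0.6)]
side channel [([0.579, -0.005, 0.126], 0.9), ([0.488, -0.319, 0.001], 0.7)]
side start_rack [([0.491, 0.292, 0.002], 0.97), ([0.625, -0.487, -0.002], 0.37)]
side pass_rack [([0.487, -0.318, 0.003], 0.7), ([0.577, 0.039, 0.129], 0.63)]
side rework_rack [([0.764, 0.011, -0.002], 0.94)]
side rejected [([0.76, 0.012, 0.047], 0.91)]
side oil_can [([0.626, 0.507, 0.0], 0.75)]
side brush [([0.623, -0.487, -0.002], 0.77)]
side wrench [([0.368, -0.064, -0.002], 0.54)]
1.3
```

View both.

View pics/scene1.png

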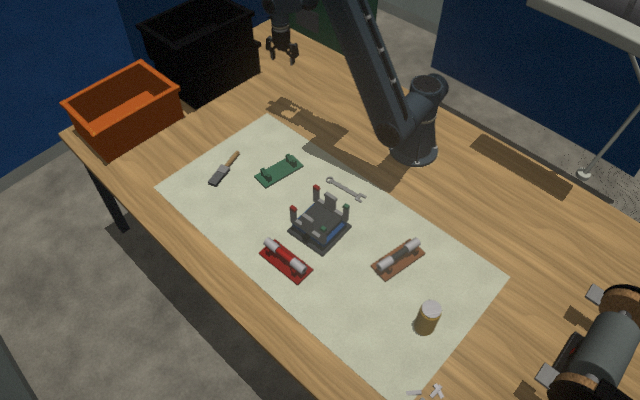

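View pics/side1.png

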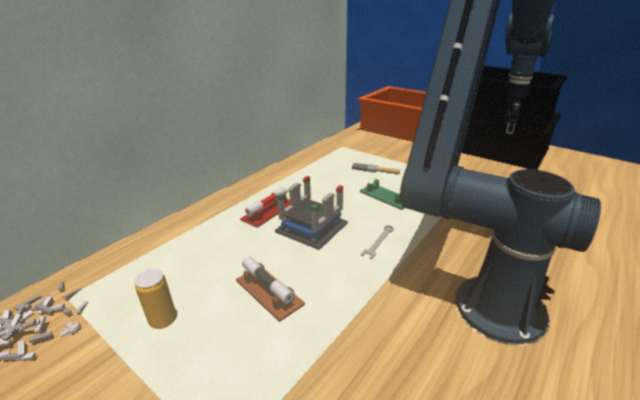

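Call:
jog_arm(
  commands=[
    [100,2.5,2.5,1.5,-0.036],
    [100,2.5,2.5,1.5,-0.036],
    [100,2.5,2.5,1.5,-0.036],
    [100,2.5,2.5,1.5,-0.036],
    [100,2.5,2.5,1.5,-0.036],
    [100,2.5,2.5,1.5,-0.036],
    [100,2.5,2.5,1.5,-0.036],
    [100,2.5,2.5,1.5,-0.036],
  ],
)

```text
t: 1.97
tcp_pos: [0.3782, -0.3946, 0.3511]
tool_rot: [1.0, -0.013, -0.001, -0.002]
force: [1.0, -1.1, 0.2]
finger_gap: 0.997
```

```bash
python3 - <<'E'
from station import manip, snapshot, workorder, models
import cv2, numpy as np
s=manip.sense(); print(s['t'],s['tcp_pos'],s['tool_rot'])
a=snapshot("wrist"); print(a["hand_eye"].round(4) if hasattr(a["hand_eye"],'round') else a["hand_eye"],a["intrinsics"],a["D"])
E
```

```text
1.9667 [ 0.37819509 -0.39464038  0.35114007] [ 0.99990987 -0.01315455 -0.00103607 -0.00247914]
[[-6.000e-04 -9.457e-01 -3.250e-01  8.430e-02]
 [ 1.000e+00 -6.000e-04 -1.000e-04  3.000e-04]
 [-1.000e-04 -3.250e-01  9.457e-01 -1.427e-01]
 [ 0.000e+00  0.000e+00  0.000e+00  1.000e+00]] [[287.81625272   0.         316.53629575]
 [  0.         287.81625272 200.85167979]
 [  0.           0.           1.        ]] [-0.03920562  0.          0.          0.          0.        ]
```

```bash
cat > h.py <<'E'
from station import manip, snapshot, workorder, models
import cv2, numpy as np
from scipy.spatial.transform import Rotation as R
def wrist():
    s=manip.sense(); p=snapshot("wrist")
    T=np.eye(4); T[:3,:3]=R.from_quat(s["tool_rot"]).as_matrix(); T[:3,3]=s["tcp_pos"]
    p["X"]=T@np.array(p["hand_eye"]); return s,p
def proj(p,P):
    X=np.linalg.inv(p["X"] if "X" in p else np.array(p["extrinsics"])); rv=cv2.Rodrigues(X[:3,:3])[0]
    return cv2.projectPoints(np.asarray(P,float).reshape(-1,1,3),rv,X[:3,3],np.array(p["intrinsics"]),np.array(p["D"],float))[0].reshape(-1,2)
def ortho(p,cx,cy,z,half,res=0.0005):
    """top-down view of plane z; up=+x, left=+y; pixel(c,r): x=cx+half-r*res, y=cy+half-c*res"""
    n=int(2*half/res); r,c=np.mgrid[0:n,0:n]
    P=np.stack([cx+half-r*res,cy+half-c*res,np.full(r.shape,z)],-1)
    m=proj(p,P).reshape(n,n,2).astype(np.float32)
    return cv2.remap(p["image"],m[...,0],m[...,1],cv2.INTER_CUBIC)
def rect(mask,cx,cy,half,res=0.0005):
    cs,_=cv2.findContours(mask.astype(np.uint8),cv2.RETR_EXTERNAL,cv2.CHAIN_APPROX_NONE)
    k=max(cs,key=cv2.contourArea); (c,r),(w,h),a=cv2.minAreaRect(k)
    b=cv2.boxPoints(((c,r),(w,h),a)); xy=np.c_[cx+half-b[:,1]*res,cy+half-b[:,0]*res]
    e=max([xy[1]-xy[0],xy[2]-xy[1]],key=np.linalg.norm); yaw=np.arctan2(e[1],e[0]); yaw=(yaw+np.pi/2)%np.pi-np.pi/2
    return xy.mean(0).round(4),sorted([round(w*res,4),round(h*res,4)]),round(yaw,4)
E
python3 - <<'E'
from h import *
s,p=wrist()
o=ortho(p,0.487,-0.315,0.010,0.13); cv2.imwrite("pics/pass.png",o[:,:,::-1])
i=o.astype(int); m=(i[...,1]>i[...,0]*1.25)&(i[...,1]>i[...,2]*1.05)
m=cv2.morphologyEx(m.astype(np.uint8),cv2.MORPH_OPEN,np.ones((7,7)))
print(rect(m,0.487,-0.315,0.13), m.sum()*0.25e-6)
print([(x["centre"],x["score"]) for x in models.pinpoint(p,"pass_rack")])
E
```

```text
(array([ 0.4852, -0.3177], dtype=float32), [0.08, 0.1889], np.float32(-0.1238)) 0.0149015
[]
```

View pics/pass.png

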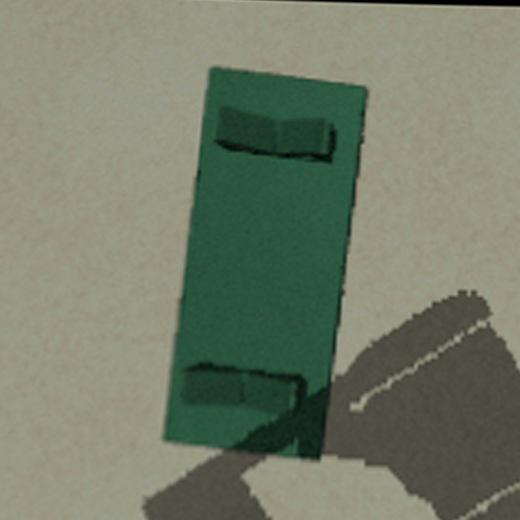

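Call:
jog_arm(
  commands=[
    [100,1.2,4.0,0,0.0],
    [100,1.2,4.0,0,0],
    [100,1.2,4.0,0,0],
    [100,1.2,4.0,0,0],
    [100,1.2,4.0,0,0],
    [100,1.2,4.0,0,0],
    [100,1.2,4.0,0,0],
    [100,1.2,4.0,0,0],
  ],
)

```text
t: 2.78
tcp_pos: [0.4698, -0.0826, 0.3467]
tool_rot: [1.0, -0.021, -0.004, 0.002]
force: [0.0, -0.2, 0.7]
finger_gap: 0.999
```

Call:
jog_arm(
  commands=[
    [100,1.0,3.5,-1.5,0.0],
    [100,1.0,3.5,-1.5,0],
    [100,0,0,0,0],
    [100,0,0,0,0],
  ],
)

```text
t: 3.12
tcp_pos: [0.4906, -0.0064, 0.3139]
tool_rot: [1.0, -0.018, -0.004, 0.002]
force: [0.1, -0.7, 0.6]
finger_gap: 0.999
```

```bash
python3 - <<'E'
from h import *
s,p=wrist(); print(s['t'],s['tcp_pos'],s['tool_rot'])
np.savez("g.npz",image=p["image"],X=p["X"],intrinsics=p["intrinsics"],D=p["D"])
o=ortho(p,0.58,0.0,0.012,0.14)
o2=ortho(p,0.58,0.0,0.135,0.11,0.0005)
cv2.imwrite("pics/gauge.png",np.hstack([cv2.resize(o,(400,400)),cv2.resize(o2,(400,400))])[:,:,::-1])
for n in("gauge","go_gap","nogo_gap","channel","start_rack","spindle"):print(n,[(np.round(x["centre"],4).tolist(),x["score"]) for x in models.pinpoint(p,n)][:2])
E
```

```text
3.1167 [ 0.49056968 -0.00641784  0.31394926] [ 0.99983046 -0.0178048  -0.00428408  0.00192034]
gauge [([0.5806, 0.0, -0.0043], 0.91)]
go_gap [([0.5775, 0.0401, 0.1298], 0.82)]
nogo_gap [([0.5792, -0.0411, 0.1301], 0.83)]
channel [([0.5819, -0.0013, 0.1307], 0.9)]
start_rack [([0.4872, 0.2909, -0.0025], 0.76), ([0.5773, 0.0, -0.0039], 0.69)]
spindle [([0.4887, 0.2908, 0.0437], 0.65)]
```

View pics/gauge.png

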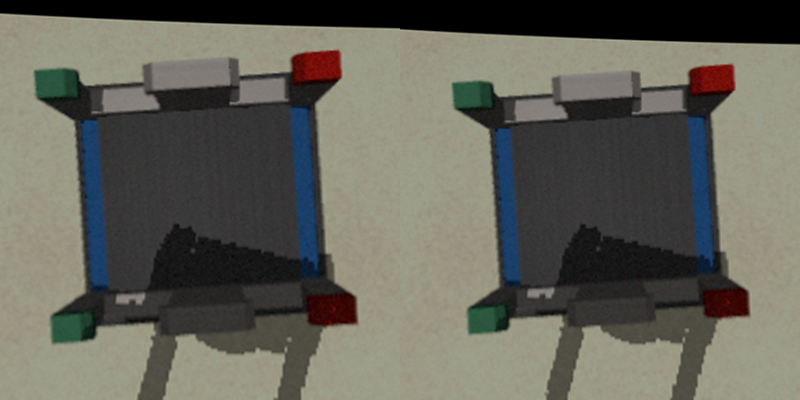

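```bash
python3 - <<'E'
from h import *
p=dict(np.load("g.npz")); print(p["X"][:3,3])
cx,cy,hf,res=.58,0,.1,.00025
for z in(.135,):
    o=ortho(p,cx,cy,z,hf,res); hsv=cv2.cvtColor(o,cv2.COLOR_RGB2HSV); C={}
    for n,m in(("g",(hsv[...,0]>55)&(hsv[...,0]<90)&(hsv[...,1]>90)&(hsv[...,2]>30)),("r",((hsv[...,0]<8)|(hsv[...,0]>172))&(hsv[...,1]>150)&(hsv[...,2]>40))):
        k,l,st,ce=cv2.connectedComponentsWithStats(cv2.morphologyEx(m.astype(np.uint8),cv2.MORPH_OPEN,np.ones((9,9))))
        for j in sorted(range(1,k),key=lambda j:-st[j,4])[:2]:
            x0,y0,w,h_,a=st[j]; xy=(cx+hf-ce[j][1]*res,cy+hf-ce[j][0]*res); C[n+("+" if xy[0]>.58 else "-")]=np.array(xy)
            print(z,n,np.round(xy,4),"size mm",w*res*1e3,h_*res*1e3,a)
    for n in "gr":
        d=C[n+"+"]-C[n+"-"]; print(n,"yaw",np.arctan2(d[1],d[0]),"mid",(C[n+"+"]+C[n+"-"])/2, "len",np.linalg.norm(d))
    for n in "+-":
        d=C["g"+n]-C["r"+n]; print(n,"yaw",np.arctan2(-d[0],d[1]))
    a=cv2.resize(o[60:250,:],(800,190));b=cv2.resize(o[560:760,:],(800,200)); cv2.imwrite("pics/gz.png",np.vstack([a,b])[:,:,::-1])
# base side edges at z=0.012
o=ortho(p,.58,0,.012,.13,.0005); g=cv2.GaussianBlur(cv2.cvtColor(o,cv2.COLOR_RGB2GRAY),(5,5),0).astype(float)
for side in(1,-1):
    pts=[]
    for x in np.arange(.54,.63,.004):
        r=int((.71-x)/.0005); ys=side*np.arange(.07,.11,.0005); cc=((.13-ys)/.0005).astype(int); v=g[r,cc]; d=np.diff(v); pts.append((x,ys[np.argmax(d)]))
    pts=np.array(pts); 
    for _ in range(2):
        f=np.polyfit(pts[:,0]-.58,pts[:,1],1); e=abs(np.polyval(f,pts[:,0]-.58)-pts[:,1]); pts=pts[e<max(.002,1.5*np.median(e))]
    print("base edge",side,f,len(pts))
E
```

```text
[ 0.57604096 -0.00914975  0.45596217]
0.135 g [0.6378 0.0701] size mm 21.5 14.5 4582
0.135 g [0.5152 0.0622] size mm 20.25 15.5 4473
0.135 r [ 0.6466 -0.0614] size mm 24.5 16.25 5467
0.135 r [ 0.5233 -0.0694] size mm 23.25 15.0 5075
g yaw 0.06386861338298094 mid [0.57649054 0.06615322] len 0.12284915952660133
r yaw 0.0642521056922481 mid [ 0.58495435 -0.06541086] len 0.12346671024691895
+ yaw 0.06658619597724441
- yaw 0.06190190628816709
base edge 1 [0.06879941 0.08318132] 23
base edge -1 [ 0.07008752 -0.08480689] 22
```

View pics/gz.png

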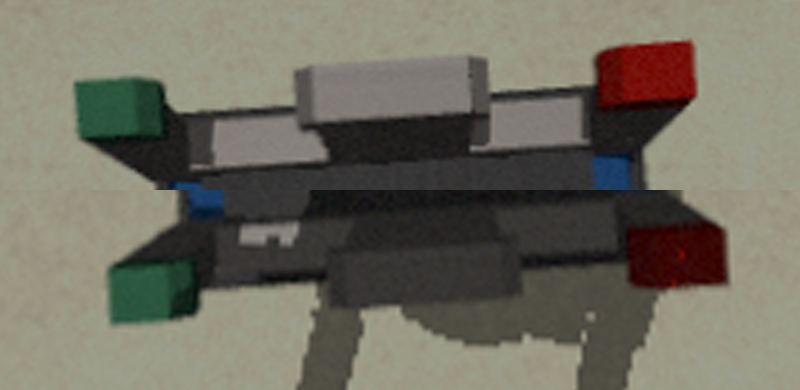

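Call:
jog_arm(
  commands=[
    [100,-1.1,3.7,-0.5,0.0],
    [100,-1.1,3.7,-0.5,0],
    [100,-1.1,3.7,-0.5,0],
    [100,-1.1,3.7,-0.5,0],
    [100,-1.1,3.7,-0.5,0],
    [100,-1.1,3.7,-0.5,0],
    [100,-1.1,3.7,-0.5,0],
    [100,-0.5,2.5,-0.5,0],
  ],
)

```text
t: 4.13
tcp_pos: [0.4129, 0.2722, 0.2791]
tool_rot: [0.999, -0.035, 0.006, 0.003]
force: [1.0, -0.3, 0.1]
finger_gap: 0.999
```

Call:
jog_arm(
  commands=[
    [100,0,0,0,0],
    [100,0,0,0,0],
    [100,0,0,0,0],
  ],
)

```text
t: 4.38
tcp_pos: [0.4121, 0.2752, 0.279]
tool_rot: [0.999, -0.033, 0.006, 0.003]
force: [0.9, -0.4, 1.0]
finger_gap: 1.003
```

```bash
python3 - <<'E'
from h import *
s,p=wrist(); print(s['t'],s['tcp_pos'],s['tool_rot'])
c=(.487,.291); o=ortho(p,*c,.010,.13); o2=ortho(p,*c,.045,.13)
cv2.imwrite("pics/start.png",np.hstack([cv2.resize(o,(400,400)),cv2.resize(o2,(400,400))])[:,:,::-1])
h=cv2.cvtColor(o,cv2.COLOR_RGB2HSV); m=(h[...,0]<20)&(h[...,1]>90)&(h[...,2]>25)
m=cv2.morphologyEx(m.astype(np.uint8),cv2.MORPH_OPEN,np.ones((5,5)))
print(rect(m,*c,.13))
for n in("start_rack","spindle"):print(n,[(np.round(x["centre"],4).tolist(),x["score"]) for x in models.pinpoint(p,n)][:2])
E
```

```text
4.3833 [0.41205965 0.27517482 0.27901015] [ 0.99945183 -0.03250989  0.00571351  0.00255161]
(array([0.4835, 0.2664], dtype=float32), [0.0306, 0.189], np.float32(-0.1786))
start_rack [([0.4844, 0.2913, -0.0066], 0.71)]
spindle [([0.4897, 0.2893, 0.0458], 0.69)]
```

View pics/start.png

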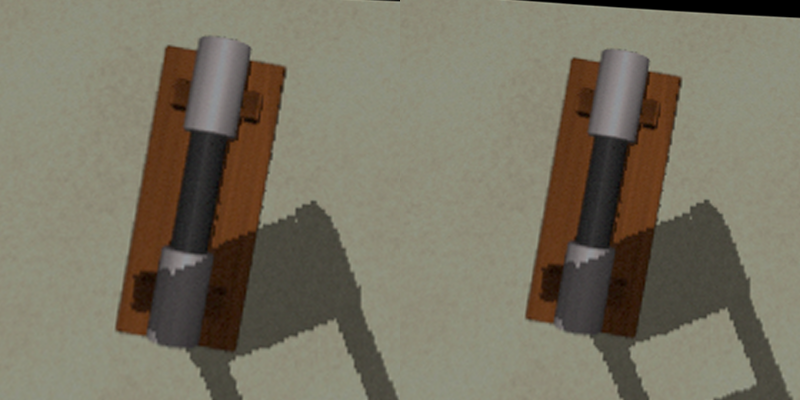

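Call:
jog_arm(
  commands=[
    [100,2.0,0.4,-3.0,-0.027],
    [100,2.0,0.4,-3.0,-0.027],
    [100,2.0,0.4,-3.0,-0.027],
    [100,2.0,0.4,-3.0,-0.027],
    [100,0,0,-1.5,0],
    [100,0,0,0,0],
    [100,0,0,0,0],
  ],
)

```text
t: 5.12
tcp_pos: [0.5034, 0.2829, 0.143]
tool_rot: [0.995, -0.097, 0.012, 0.001]
force: [0.6, -0.1, 1.1]
finger_gap: 1.0
```

```bash
python3 - <<'E'
from h import *
s,p=wrist(); print(s['t'],s['tcp_pos'],s['tool_rot'])
c=(.49,.29); o2=ortho(p,*c,.045,.11,.0005)
q=o2.copy(); cv2.circle(q,(220,220),3,(255,0,0),-1)
cv2.imwrite("pics/start2.png",np.hstack([cv2.resize(p["image"],(440,275)),np.zeros((275,10,3),np.uint8),cv2.resize(q,(275,275))])[:,:,::-1])
# waist edges: left (+y) and right, dark against wood
g=cv2.GaussianBlur(cv2.cvtColor(o2,cv2.COLOR_RGB2HSV)[...,2],(5,5),0).astype(float)
for n in("start_rack","spindle"):print(n,[(np.round(x["centre"],4).tolist(),x["score"]) for x in models.pinpoint(p,n)][:2])
E
```

```text
5.1167 [0.50341269 0.28292456 0.14299751] [ 0.99517138 -0.09740649  0.01202554  0.00113528]
start_rack [([0.4849, 0.2894, -0.0057], 0.59)]
spindle [([0.4907, 0.2877, 0.046], 0.59)]
```

View pics/start2.png

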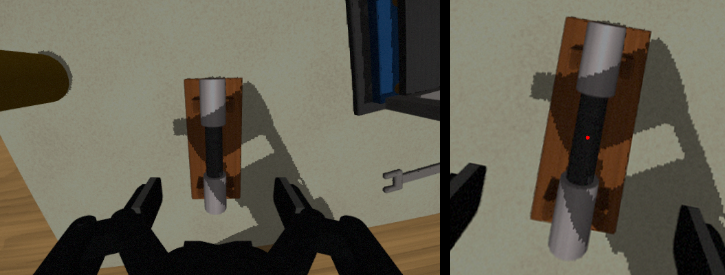

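Call:
jog_arm(
  commands=[
    [100,-0.4,0.2,0,0.007],
    [100,-0.4,0.2,0,0.007],
    [100,-0.4,0.2,0,0.007],
    [100,0,0,0,0],
  ],
)

```text
t: 5.6
tcp_pos: [0.4907, 0.2909, 0.1499]
tool_rot: [0.996, -0.085, 0.017, -0.001]
force: [0.2, -0.3, -0.5]
finger_gap: 1.001
```

```bash
cat >> h.py <<'E'
def st():
    s=manip.sense(); M=R.from_quat(s["tool_rot"]).as_matrix()
    print("t",round(s["t"],2),"tcp mm",(1e3*np.array(s["tcp_pos"])).round(1),"yaw",np.arctan2(M[1,0],M[0,0]).round(4),"ztilt",M[:2,2].round(4),"F",np.round(s["force"],1),"M",np.round(s["ft_torque"],2),"gap",round(s["finger_gap"],3)); return s
E
python3 -c "
from h import *
s=st();print(s['q'],s['qd'])"
```

```text
t 5.6 tcp mm [490.7 290.9 149.9] yaw -0.1705 ztilt [ 0.0334 -0.    ] F [ 0.2 -0.3 -0.5] M [0.02 0.   0.01] gap 1.001
[ 0.34540675  0.55252701  1.66985668 -0.01463599  0.88780487  2.09571105] [ 0.00222481 -0.0205822  -0.0062216  -0.00444135 -0.00484932 -0.00107672]
```

Call:
jog_arm(
  commands=[
    [100,0,0,-2.0,0],
    [100,0,0,-2.0,0],
    [100,0,0,-2.0,0],
    [100,0,0,-2.0,0],
    [100,0,0,-1.0,0],
  ],
)

```text
t: 6.02
tcp_pos: [0.4931, 0.2947, 0.0645]
tool_rot: [0.996, -0.083, 0.024, -0.005]
force: [-0.3, -1.0, 0.6]
finger_gap: 0.999
```

```bash
python3 -c "
from h import *
st(); [snapshot('wrist') for _ in range(3)]; s=st();print(sum(s['q'][i] for i in (1,2,4))-np.pi)"
```

```text
t 6.02 tcp mm [493.1 294.7  64.5] yaw -0.1657 ztilt [0.0496 0.006 ] F [-0.3 -1.   0.6] M [-0.04  0.03 -0.03] gap 0.999
t 6.17 tcp mm [493.8 294.8  65.7] yaw -0.166 ztilt [0.0503 0.0062] F [1.1 0.3 0.6] M [-0.    0.06 -0.01] gap 1.001
-0.049379922602715176
```

Call:
jog_arm(
  commands=[
    [100,-0.2,-0.5,-2.5,-0.01],
  ],
)

```text
t: 6.25
tcp_pos: [0.4965, 0.2922, 0.0451]
tool_rot: [0.996, -0.087, 0.031, -0.008]
force: [1.1, -0.5, -0.1]
finger_gap: 1.001
```

```bash
python3 -c "
from h import *
for _ in range(5): s=st(); snapshot('wrist')
print(s['q'])"
```

```text
t 6.25 tcp mm [496.5 292.2  45.1] yaw -0.1754 ztilt [0.0623 0.0102] F [ 1.1 -0.5 -0.1] M [-0.02  0.01 -0.01] gap 1.001
t 6.3 tcp mm [491.4 289.3  39. ] yaw -0.1764 ztilt [0.0497 0.0052] F [-2.1 -0.8 -2.8] M [-0.03  0.06 -0.05] gap 1.0
t 6.35 tcp mm [490.3 289.1  39.7] yaw -0.176 ztilt [0.0466 0.0043] F [-0.7 -0.7 -0.7] M [-0.    0.05 -0.02] gap 0.999
t 6.4 tcp mm [491.1 289.5  40.7] yaw -0.176 ztilt [0.0484 0.005 ] F [ 0.5  0.9 -0.8] M [ 0.03  0.02 -0.04] gap 0.998
t 6.45 tcp mm [492.  290.   41.5] yaw -0.1758 ztilt [0.0506 0.0059] F [0.4 0.  0.7] M [-0.02  0.01 -0.04] gap 1.002
[ 0.34304401  0.72436735  1.74020457 -0.01961818  0.62744746  2.10492488]
```

Call:
jog_arm(
  commands=[
    [100,0,0,-1.6,0],
  ],
)

```text
t: 6.58
tcp_pos: [0.4955, 0.2915, 0.0294]
tool_rot: [0.996, -0.087, 0.029, -0.007]
force: [0.2, -0.2, 0.1]
finger_gap: 1.004
```

```bash
python3 -c "
from h import *
[snapshot('wrist') for _ in range(4)]; st()"
```

```text
t 6.78 tcp mm [492.9 290.4  26.8] yaw -0.1757 ztilt [0.053  0.0067] F [0.4 0.2 0.2] M [-0.    0.02  0.  ] gap 0.999
```

Call:
jog_arm(
  commands=[
    [0,0,0,0,0],
  ],
  squeeze=60,
)

```text
t: 6.87
tcp_pos: [0.4933, 0.2907, 0.0277]
tool_rot: [0.996, -0.087, 0.027, -0.006]
force: [-0.5, -0.4, -0.2]
finger_gap: 0.882
```

```bash
python3 -c "
from h import *
st()
for _ in range(8): [snapshot('wrist') for _ in range(2)]; s=st()
print(s['q'],sum(s['q'][i] for i in (1,2,4))-np.pi)
p=snapshot('wrist'); cv2.imwrite('pics/grip.png',p['image'][:,:,::-1])"
```

```text
t 6.87 tcp mm [493.3 290.7  27.7] yaw -0.1756 ztilt [0.054  0.0071] F [-0.5 -0.4 -0.2] M [-0.02  0.03  0.  ] gap 0.882
t 6.97 tcp mm [493.6 290.7  27.8] yaw -0.1756 ztilt [0.0546 0.0073] F [-0.3  1.1 -0.9] M [-0.01  0.03 -0.  ] gap 0.724
t 7.07 tcp mm [493.3 290.6  27.5] yaw -0.1757 ztilt [0.0539 0.0071] F [-0.1 -1.   0.7] M [0.08 0.06 0.06] gap 0.545
t 7.17 tcp mm [493.1 290.5  27.2] yaw -0.1757 ztilt [0.0535 0.0069] F [-0.2 -0.2  0.5] M [0.01 0.03 0.  ] gap 0.362
t 7.27 tcp mm [493.  290.4  27.2] yaw -0.1757 ztilt [0.0531 0.0067] F [-0.1  0.1  2.7] M [-0.06  0.13 -0.04] gap 0.235
t 7.37 tcp mm [493.  290.4  27.2] yaw -0.1758 ztilt [0.0532 0.0068] F [-0.2 -0.3  4.2] M [-0.1   0.09 -0.04] gap 0.238
t 7.47 tcp mm [493.  290.4  27.2] yaw -0.1758 ztilt [0.0532 0.0067] F [-1.2 -0.8  3.9] M [-0.09  0.11 -0.01] gap 0.237
t 7.57 tcp mm [493.  290.4  27.2] yaw -0.1757 ztilt [0.0532 0.0068] F [-0.6  0.1  5.8] M [-0.13  0.15 -0.06] gap 0.234
t 7.67 tcp mm [493.  290.4  27.2] yaw -0.1757 ztilt [0.0532 0.0068] F [-1.  -0.9  5.7] M [-0.09  0.15 -0.01] gap 0.234
[ 0.34324814  0.74979314  1.74307775 -0.02053938  0.59639594  2.1060521 ] -0.0523258210133668
```

View pics/grip.png

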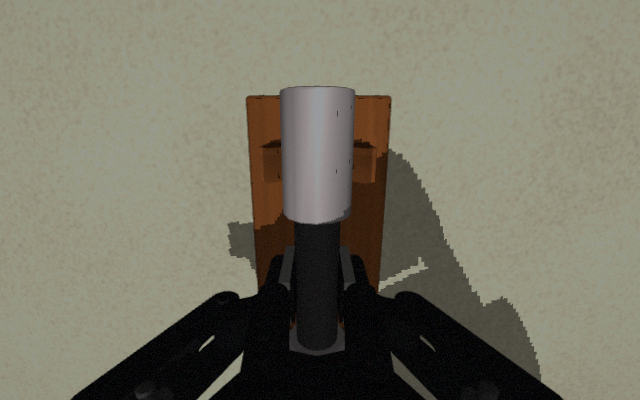

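Call:
jog_arm(
  commands=[
    [0,0,0,2.0,0],
  ],
)

```text
t: 7.8
tcp_pos: [0.4905, 0.2894, 0.0442]
tool_rot: [0.996, -0.088, 0.023, -0.004]
force: [-1.2, 0.4, -2.5]
finger_gap: 0.235
```

```bash
sed -i 's/"yaw",/"lev",M[2,0].round(4),"yaw",/' h.py; cat >> h.py <<'E'
def settle(n=4):
    for _ in range(n): snapshot("wrist")
    return st()
E
python3 -c "
from h import *
print(R.from_quat([0.996,-0.087,0.0265,-0.006]).as_matrix()[2,0])
st(); settle(3); settle(2)"
```

```text
0.05172727915701249
t 7.8 tcp mm [490.5 289.4  44.2] lev 0.0447 yaw -0.1758 ztilt [0.0462 0.0042] F [-1.2  0.4 -2.5] M [ 0.05  0.04 -0.02] gap 0.235
t 7.95 tcp mm [493.7 290.7  47.5] lev 0.0531 yaw -0.1758 ztilt [0.0553 0.0075] F [-0.3  1.  -2.2] M [-0.03  0.04 -0.05] gap 0.239
t 8.05 tcp mm [492.6 290.3  46.4] lev 0.0504 yaw -0.1757 ztilt [0.0523 0.0065] F [ 0.6 -0.3 -3. ] M [0.01 0.05 0.03] gap 0.236
```

Call:
jog_arm(
  commands=[
    [0,0,0,4.0,0],
  ],
)

```text
t: 8.13
tcp_pos: [0.4864, 0.2878, 0.0773]
tool_rot: [0.996, -0.088, 0.016, -0.001]
force: [-0.9, -1.5, -3.7]
finger_gap: 0.238
```

```bash
python3 -c "
from h import *
st(); settle(3); settle(2)"
```

```text
t 8.13 tcp mm [486.4 287.8  77.3] lev 0.0321 yaw -0.1757 ztilt [ 0.0325 -0.0006] F [-0.9 -1.5 -3.7] M [-0.    0.05 -0.02] gap 0.238
t 8.28 tcp mm [493.9 290.8  87.1] lev 0.0533 yaw -0.1757 ztilt [0.0555 0.0076] F [ 0.3  0.1 -2.2] M [-0.03  0.07 -0.04] gap 0.236
t 8.38 tcp mm [492.1 290.1  85.8] lev 0.0495 yaw -0.1757 ztilt [0.0513 0.0061] F [-0.2  0.3 -1.7] M [-0.05 -0.01 -0.  ] gap 0.24
```

Call:
jog_arm(
  commands=[
    [0,0,-1,3.8,0],
  ],
)

```text
t: 8.47
tcp_pos: [0.4863, 0.2789, 0.1153]
tool_rot: [0.996, -0.087, 0.016, -0.002]
force: [-0.2, 0.3, -3.5]
finger_gap: 0.236
```

```bash
python3 -c "
from h import *
settle(4)"
```

```text
t 8.67 tcp mm [492.1 279.9 123.5] lev 0.0497 yaw -0.1763 ztilt [0.0516 0.0063] F [-1.  -0.7 -1.8] M [-0.01  0.02 -0.01] gap 0.236
```

Call:
jog_arm(
  commands=[
    [0,0,-1,3.8,0],
  ],
)

```text
t: 8.75
tcp_pos: [0.4863, 0.269, 0.1533]
tool_rot: [0.996, -0.087, 0.017, -0.002]
force: [-0.0, -0.2, -3.1]
finger_gap: 0.235
```

```bash
python3 -c "
from h import *
settle(4)"
```

```text
t 8.95 tcp mm [491.9 270.  161.2] lev 0.0498 yaw -0.1766 ztilt [0.0517 0.0065] F [ 0.1 -0.7 -1.8] M [-0.03  0.05 -0.02] gap 0.235
```

Call:
jog_arm(
  commands=[
    [0,1.2,-3.3,1.0,0.035],
  ],
)

```text
t: 9.03
tcp_pos: [0.4996, 0.2405, 0.1685]
tool_rot: [0.997, -0.068, 0.022, -0.006]
force: [0.6, -1.6, -2.6]
finger_gap: 0.236
```

```bash
python3 -c "
from h import *
settle(4)"
```

```text
t 9.23 tcp mm [503.2 236.4 170.1] lev 0.0476 yaw -0.1437 ztilt [0.0493 0.008 ] F [-0.2 -0.6 -3. ] M [-0.01 -0.02 -0.01] gap 0.237
```

Call:
jog_arm(
  commands=[
    [0,1.2,-3.3,1.0,0.035],
  ],
)

```text
t: 9.32
tcp_pos: [0.5107, 0.2074, 0.1774]
tool_rot: [0.998, -0.051, 0.02, -0.007]
force: [-0.0, -0.7, -3.5]
finger_gap: 0.237
```

```bash
python3 -c "
from h import *
settle(4)"
```

```text
t 9.52 tcp mm [514.7 203.4 179.3] lev 0.046 yaw -0.1102 ztilt [0.0473 0.01  ] F [ 0.5  0.2 -1.9] M [-0.01  0.04  0.04] gap 0.236
```

Call:
jog_arm(
  commands=[
    [0,1.2,-3.3,1.0,0.035],
  ],
)

```text
t: 9.6
tcp_pos: [0.5218, 0.175, 0.1868]
tool_rot: [0.999, -0.035, 0.019, -0.008]
force: [0.3, -0.0, -2.8]
finger_gap: 0.235
```

```bash
python3 -c "
from h import *
settle(4)"
```

```text
t 9.8 tcp mm [526.1 170.9 188.8] lev 0.0446 yaw -0.0764 ztilt [0.0456 0.012 ] F [-0.4  0.6 -2.2] M [-0.02  0.07  0.02] gap 0.237
```

Call:
jog_arm(
  commands=[
    [0,1.2,-3.3,1.0,0.035],
  ],
)

```text
t: 9.88
tcp_pos: [0.533, 0.143, 0.1963]
tool_rot: [1.0, -0.018, 0.018, -0.009]
force: [-0.3, 0.2, -2.2]
finger_gap: 0.236
```

```bash
python3 -c "
from h import *
settle(4)"
```

```text
t 10.08 tcp mm [537.5 138.5 198.4] lev 0.0434 yaw -0.0424 ztilt [0.044  0.0143] F [-1.6  0.3 -2. ] M [-0.03  0.04 -0.02] gap 0.237
```

Call:
jog_arm(
  commands=[
    [0,1.4,-3.3,0.0,0.036],
  ],
)

```text
t: 10.17
tcp_pos: [0.5471, 0.1112, 0.1974]
tool_rot: [1.0, 0.0, 0.018, -0.01]
force: [-0.1, -0.7, -2.0]
finger_gap: 0.237
```

```bash
python3 -c "
from h import *
settle(4)"
```

```text
t 10.37 tcp mm [550.7 106.2 197.7] lev 0.0413 yaw -0.0072 ztilt [0.0415 0.0165] F [-0.6  0.6 -2.1] M [ 0.02  0.04 -0.03] gap 0.23
```

Call:
jog_arm(
  commands=[
    [0,1.4,-3.3,0.0,0.036],
  ],
)

```text
t: 10.45
tcp_pos: [0.5602, 0.0792, 0.1968]
tool_rot: [1.0, 0.018, 0.017, -0.011]
force: [-0.3, -0.7, -2.4]
finger_gap: 0.237
```

```bash
python3 -c "
from h import *
settle(4)"
```

```text
t 10.65 tcp mm [564.   74.  197.2] lev 0.0397 yaw 0.0279 ztilt [0.0392 0.0187] F [-0.4  0.  -2.5] M [-0.04  0.06  0.  ] gap 0.235
```

Call:
jog_arm(
  commands=[
    [0,1.4,-3.3,0.0,0.036],
  ],
)

```text
t: 10.73
tcp_pos: [0.5734, 0.0472, 0.1964]
tool_rot: [0.999, 0.035, 0.016, -0.012]
force: [-0.1, 0.1, -2.3]
finger_gap: 0.235
```

```bash
python3 -c "
from h import *
settle(6)"
```

```text
t 11.03 tcp mm [576.9  42.4 196.9] lev 0.0381 yaw 0.0646 ztilt [0.0368 0.0208] F [ 0.3  0.2 -1.4] M [-0.    0.01 -0.05] gap 0.242
```

Call:
jog_arm(
  commands=[
    [0,0.05,-0.07,-1.1,0],
    [0,0.05,-0.07,-1.1,0],
    [0,0.05,-0.07,-1.1,0],
    [0,0.05,-0.07,-1.1,0],
  ],
)

```text
t: 11.37
tcp_pos: [0.5781, 0.044, 0.1523]
tool_rot: [0.999, 0.035, 0.021, -0.01]
force: [-0.7, 0.1, -3.0]
finger_gap: 0.233
```

```bash
python3 -c "
from h import *
settle(6); s,p=wrist(); q=snapshot('scene')
P=proj(q,[[.578,.04,.13]])[0].astype(int); c=cv2.resize(q['image'][P[1]-35:P[1]+35,P[0]-45:P[0]+45],(360,280),interpolation=cv2.INTER_CUBIC)
cv2.imwrite('pics/align.png',np.hstack([p['image'][0:280,100:540],c])[:,:,::-1])"
```

```text
t 11.67 tcp mm [579.1  43.2 153.8] lev 0.0436 yaw 0.0684 ztilt [0.0423 0.0212] F [ 1.  -0.8 -2.4] M [-0.    0.02  0.  ] gap 0.236
```

View pics/align.png

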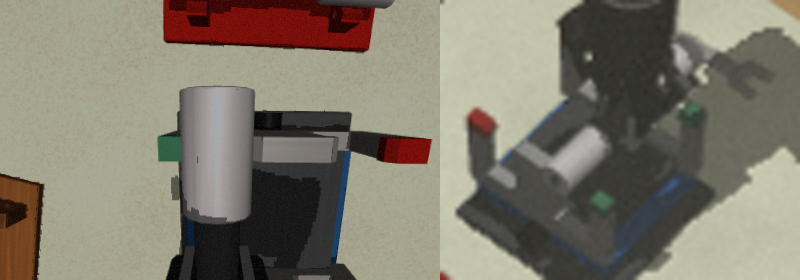

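```bash
python3 -c "
from h import *
s,p=wrist()
c,a=np.array([.5808,-.0005]),.065; Rm=np.array([[np.cos(a),-np.sin(a)],[np.sin(a),np.cos(a)]])
for z in (.123,.133,.143):
  for x in (.055,.069):
    P=[list(c+Rm@[x,y])+[z] for y in (.077,.062,-.021,-.059,-.077)]
    print(z,x,(proj(p,P)-[100,0]).round(1).tolist())
I=p['image']; print(I.shape)
for r in (140,146,152,158): print(r,[I[r,c].tolist() for c in ()], end=' ');g=I[r].astype(int); d=abs(np.diff(g,axis=0)).sum(1); print([(int(k)-100,int(d[k])) for k in np.where(d>45)[0] if 240<k<545])
"
```

```text
0.123 0.055 [[163.1, 156.8], [187.3, 156.9], [322.1, 157.9], [383.1, 158.6], [411.5, 159.0]]
0.123 0.069 [[162.0, 133.7], [186.7, 133.7], [324.4, 134.7], [386.7, 135.5], [415.6, 136.0]]
0.133 0.055 [[159.8, 159.1], [185.3, 159.2], [327.8, 160.3], [392.1, 161.1], [422.0, 161.5]]
0.133 0.069 [[158.5, 134.7], [184.7, 134.7], [330.4, 135.8], [396.1, 136.7], [426.6, 137.3]]
0.143 0.055 [[156.0, 161.7], [183.1, 161.8], [334.2, 163.0], [402.2, 163.8], [433.8, 164.3]]
0.143 0.069 [[154.6, 135.8], [182.4, 135.9], [337.2, 137.0], [406.7, 138.1], [439.0, 138.7]]
(400, 640, 3)
140 [] [(156, 175), (157, 88), (261, 94), (262, 102), (331, 48), (332, 58), (337, 102), (346, 140), (349, 53), (378, 53), (385, 59), (429, 155), (430, 147), (431, 47)]
146 [] [(156, 123), (157, 113), (261, 76), (262, 64), (331, 138), (332, 59), (336, 74), (345, 162), (348, 63), (377, 58), (384, 70), (428, 99), (429, 185)]
152 [] [(156, 65), (157, 148), (158, 55), (180, 49), (235, 187), (236, 179), (252, 50), (261, 100), (330, 133), (336, 84), (343, 47), (349, 127), (350, 164), (352, 74), (353, 73), (354, 72), (427, 114), (428, 216)]
158 [] [(157, 197), (158, 68), (252, 63), (261, 116), (330, 46), (335, 64), (343, 61), (348, 66), (349, 172), (350, 50), (373, 79), (375, 334), (426, 206), (427, 142)]
```

Call:
jog_arm(
  commands=[
    [0,0,-0.34,-0.8,-0.003],
  ],
)

```text
t: 11.9
tcp_pos: [0.5806, 0.0397, 0.1477]
tool_rot: [0.999, 0.033, 0.024, -0.01]
force: [0.5, -0.1, -1.8]
finger_gap: 0.232
```

```bash
python3 -c "
from h import *
settle(6)"
```

```text
t 12.2 tcp mm [579.3  39.4 146. ] lev 0.044 yaw 0.0648 ztilt [0.0428 0.021 ] F [-0.7  0.4 -2.5] M [-0.03  0.11  0.  ] gap 0.235
```

Call:
jog_arm(
  commands=[
    [0,0,0.03,-1.5,0],
  ],
)

```text
t: 12.28
tcp_pos: [0.5817, 0.0394, 0.1334]
tool_rot: [0.999, 0.033, 0.025, -0.009]
force: [1.4, 0.1, -3.0]
finger_gap: 0.237
```

```bash
python3 -c "
from h import *
settle(5)"
```

```text
t 12.53 tcp mm [579.4  39.7 131.2] lev 0.0441 yaw 0.0649 ztilt [0.0428 0.021 ] F [ 0.  -0.3 -2.7] M [-0.02  0.04 -0.04] gap 0.234
```

Call:
jog_arm(
  commands=[
    [0,0,0,-0.5,0],
    [0,0,0,-0.5,0],
  ],
)

```text
t: 12.7
tcp_pos: [0.581, 0.0396, 0.1228]
tool_rot: [0.999, 0.033, 0.024, -0.009]
force: [-0.6, -0.0, -2.5]
finger_gap: 0.237
```

```bash
python3 -c "
from h import *
settle(5)"
```

```text
t 12.95 tcp mm [580.6  39.6 122.5] lev 0.0471 yaw 0.065 ztilt [0.0459 0.0206] F [-0.3  0.8 -2.1] M [-0.04  0.04  0.06] gap 0.235
```

Call:
jog_arm(
  commands=[
    [0,0,0,-0.5,0],
    [0,0,0,-0.3,0],
  ],
)

```text
t: 13.12
tcp_pos: [0.5814, 0.0395, 0.1149]
tool_rot: [0.999, 0.033, 0.024, -0.009]
force: [0.1, -0.5, -2.0]
finger_gap: 0.235
```

```bash
python3 -c "
from h import *
settle(5)"
```

```text
t 13.37 tcp mm [581.5  39.5 115.2] lev 0.0495 yaw 0.065 ztilt [0.0482 0.0203] F [-0.6  1.  -2.1] M [0.02 0.06 0.02] gap 0.234
```

Call:
jog_arm(
  commands=[
    [0,0,0,-0.3,0],
  ],
)

```text
t: 13.45
tcp_pos: [0.582, 0.0395, 0.1127]
tool_rot: [0.999, 0.033, 0.025, -0.009]
force: [1.3, 0.4, -1.6]
finger_gap: 0.238
```

```bash
python3 -c "
from h import *
settle(5)"
```

```text
t 13.7 tcp mm [581.4  39.5 112.2] lev 0.0493 yaw 0.0651 ztilt [0.0481 0.0203] F [ 0.4  0.1 -1.8] M [-0.06  0.06  0.02] gap 0.234
```

Call:
jog_arm(
  commands=[
    [0,0,0,-0.3,0],
  ],
)

```text
t: 13.78
tcp_pos: [0.5819, 0.0395, 0.1096]
tool_rot: [0.999, 0.033, 0.025, -0.009]
force: [0.1, 0.8, -1.7]
finger_gap: 0.233
```

```bash
python3 -c "
from h import *
settle(5)"
```

```text
t 14.03 tcp mm [581.3  39.5 109.1] lev 0.0491 yaw 0.0649 ztilt [0.0479 0.0203] F [-0.3  0.6 -2.6] M [0.01 0.04 0.06] gap 0.238
```

Call:
jog_arm(
  commands=[
    [0,0,0,-0.5,0],
  ],
)

```text
t: 14.12
tcp_pos: [0.5822, 0.0395, 0.1048]
tool_rot: [0.999, 0.033, 0.025, -0.009]
force: [0.0, -0.7, -2.1]
finger_gap: 0.236
```

```bash
python3 -c "
from h import *
settle(4)"
```

```text
t 14.32 tcp mm [581.1  39.5 103.8] lev 0.0485 yaw 0.065 ztilt [0.0472 0.0203] F [-0.1 -0.  -2. ] M [-0.   -0.03  0.04] gap 0.235
```

Call:
jog_arm(
  commands=[
    [0,0,0,-0.5,0],
  ],
)

```text
t: 14.4
tcp_pos: [0.582, 0.0394, 0.0994]
tool_rot: [0.999, 0.033, 0.025, -0.009]
force: [0.3, 0.9, -3.3]
finger_gap: 0.233
```

```bash
python3 -c "
from h import *
settle(4)"
```

```text
t 14.6 tcp mm [580.9  39.5  98.5] lev 0.0479 yaw 0.0649 ztilt [0.0466 0.0204] F [ 0.4  0.2 -2. ] M [ 0.01  0.09 -0.01] gap 0.238
```

Call:
jog_arm(
  commands=[
    [0,0,0,-0.6,0],
  ],
)

```text
t: 14.68
tcp_pos: [0.5819, 0.0394, 0.0932]
tool_rot: [0.999, 0.033, 0.025, -0.009]
force: [-0.2, 0.2, -2.4]
finger_gap: 0.234
```

```bash
python3 -c "
from h import *
settle(4)"
```

```text
t 14.88 tcp mm [580.7  39.6  92.1] lev 0.0471 yaw 0.065 ztilt [0.0459 0.0205] F [ 0.8 -0.4 -1.9] M [-0.05  0.   -0.  ] gap 0.235
```

Call:
jog_arm(
  commands=[
    [0,0,0,-0.6,0],
  ],
)

```text
t: 14.97
tcp_pos: [0.5817, 0.0394, 0.0869]
tool_rot: [0.999, 0.033, 0.025, -0.009]
force: [-0.1, -0.1, -2.3]
finger_gap: 0.241
```

```bash
python3 -c "
from h import *
settle(5)"
```

```text
t 15.22 tcp mm [580.6  39.6  86. ] lev 0.0469 yaw 0.0649 ztilt [0.0456 0.0206] F [ 0.8 -0.4 -2.4] M [-0.04  0.03  0.01] gap 0.237
```

Call:
jog_arm(
  commands=[
    [0,0,0,2.0,0],
  ],
)

```text
t: 15.3
tcp_pos: [0.5779, 0.0398, 0.103]
tool_rot: [0.999, 0.033, 0.019, -0.01]
force: [-0.6, -0.2, -2.8]
finger_gap: 0.235
```

```bash
python3 -c "
from h import *
settle(4)"
```

```text
t 15.5 tcp mm [581.2  39.5 106.4] lev 0.0487 yaw 0.065 ztilt [0.0475 0.0204] F [ 0.2  0.9 -2.5] M [-0.02  0.07 -0.01] gap 0.237
```

Call:
jog_arm(
  commands=[
    [0,0,0,2.0,0],
  ],
)

```text
t: 15.58
tcp_pos: [0.5781, 0.0398, 0.1229]
tool_rot: [0.999, 0.033, 0.02, -0.01]
force: [-1.5, 0.5, -2.0]
finger_gap: 0.236
```

```bash
python3 -c "
from h import *
settle(4)"
```

```text
t 15.78 tcp mm [581.4  39.4 126.1] lev 0.0494 yaw 0.065 ztilt [0.0482 0.0201] F [-0.1 -0.2 -2. ] M [-0.04  0.03 -0.03] gap 0.234
```

Call:
jog_arm(
  commands=[
    [0,0,0,3.5,0],
  ],
)

```text
t: 15.87
tcp_pos: [0.5759, 0.0399, 0.1542]
tool_rot: [0.999, 0.032, 0.016, -0.011]
force: [-1.2, -0.3, -3.7]
finger_gap: 0.235
```

```bash
python3 -c "
from h import *
settle(5)"
```

```text
t 16.12 tcp mm [580.7  39.5 160.1] lev 0.048 yaw 0.065 ztilt [0.0467 0.0203] F [-0.6  0.4 -2.3] M [-0.04  0.09  0.07] gap 0.236
```

Call:
jog_arm(
  commands=[
    [0,0.15,-3.9,0,0],
  ],
)

```text
t: 16.2
tcp_pos: [0.58, 0.0062, 0.1586]
tool_rot: [0.999, 0.036, 0.022, -0.012]
force: [-0.2, -0.7, -2.0]
finger_gap: 0.24
```

```bash
python3 -c "
from h import *
settle(5)"
```

```text
t 16.45 tcp mm [5.812e+02 4.000e-01 1.587e+02] lev 0.0451 yaw 0.0637 ztilt [0.0438 0.0212] F [-0.1 -0.1 -2.4] M [-0.03  0.02 -0.  ] gap 0.236
```

Call:
jog_arm(
  commands=[
    [0,0.15,-3.9,0,0],
  ],
)

```text
t: 16.53
tcp_pos: [0.5807, -0.0322, 0.1577]
tool_rot: [0.999, 0.035, 0.02, -0.012]
force: [0.1, -0.6, -2.1]
finger_gap: 0.237
```

```bash
python3 -c "
from h import *
settle(6)"
```

```text
t 16.83 tcp mm [582.  -37.5 158.2] lev 0.0437 yaw 0.0642 ztilt [0.0424 0.022 ] F [-0.2 -0.7 -1.7] M [-0.02 -0.01  0.02] gap 0.231
```

Call:
jog_arm(
  commands=[
    [0,0,-0.06,-0.6,0],
    [0,0,-0.06,-0.6,0],
    [0,0,-0.06,-0.6,0],
    [0,0,-0.06,-0.6,0],
  ],
)

```text
t: 17.17
tcp_pos: [0.5819, -0.0364, 0.1331]
tool_rot: [0.999, 0.035, 0.022, -0.01]
force: [-0.6, -0.6, -2.2]
finger_gap: 0.236
```

```bash
python3 -c "
from h import *
settle(6)"
```

```text
t 17.47 tcp mm [582.5 -37.2 134.1] lev 0.0461 yaw 0.068 ztilt [0.0447 0.0221] F [ 0.8  0.8 -1.8] M [-0.03  0.02 -0.04] gap 0.238
```

Call:
jog_arm(
  commands=[
    [0,0,-0.28,-0.4,-0.003],
  ],
)

```text
t: 17.55
tcp_pos: [0.5832, -0.0399, 0.1309]
tool_rot: [0.999, 0.033, 0.024, -0.01]
force: [0.1, 0.4, -2.6]
finger_gap: 0.237
```

```bash
python3 -c "
from h import *
settle(5)"
```

```text
t 17.8 tcp mm [582.5 -40.1 130.1] lev 0.0461 yaw 0.0647 ztilt [0.0447 0.022 ] F [ 0.7 -0.3 -2. ] M [-0.01  0.05 -0.01] gap 0.237
```

Call:
jog_arm(
  commands=[
    [0,0,0,-0.3,0],
  ],
)

```text
t: 17.88
tcp_pos: [0.583, -0.0403, 0.1277]
tool_rot: [0.999, 0.033, 0.023, -0.01]
force: [-0.4, -1.1, -1.7]
finger_gap: 0.236
```

```bash
python3 -c "
from h import *
settle(5)"
```

```text
t 18.13 tcp mm [582.5 -40.1 127.1] lev 0.046 yaw 0.0647 ztilt [0.0447 0.022 ] F [-0.2 -0.5 -3.1] M [-0.02  0.02  0.  ] gap 0.241
```

Call:
jog_arm(
  commands=[
    [0,0,0,-0.2,0],
  ],
)

```text
t: 18.22
tcp_pos: [0.5828, -0.0402, 0.1254]
tool_rot: [0.999, 0.033, 0.023, -0.01]
force: [-0.1, 0.2, -2.2]
finger_gap: 0.232
```

```bash
python3 -c "
from h import *
settle(5)"
```

```text
t 18.47 tcp mm [582.4 -40.1 125. ] lev 0.0459 yaw 0.0648 ztilt [0.0446 0.0221] F [-0.5  0.2 -1.9] M [-0.02  0.06  0.05] gap 0.235
```

Call:
jog_arm(
  commands=[
    [0,0,0,-0.15,0],
  ],
)

```text
t: 18.55
tcp_pos: [0.5827, -0.0401, 0.1238]
tool_rot: [0.999, 0.033, 0.023, -0.01]
force: [0.1, -0.7, -1.2]
finger_gap: 0.234
```

```bash
python3 -c "
from h import *
settle(4)"
```

```text
t 18.75 tcp mm [582.4 -40.  123.5] lev 0.0458 yaw 0.0648 ztilt [0.0445 0.0221] F [ 0.6  0.3 -1.9] M [-0.01 -0.   -0.02] gap 0.237
```

Call:
jog_arm(
  commands=[
    [0,0,0,-0.15,0],
  ],
)

```text
t: 18.83
tcp_pos: [0.5827, -0.04, 0.1222]
tool_rot: [0.999, 0.033, 0.023, -0.01]
force: [-0.7, 1.0, -0.2]
finger_gap: 0.236
```

```bash
python3 -c "
from h import *
settle(4)"
```

```text
t 19.03 tcp mm [582.6 -39.9 122.1] lev 0.0463 yaw 0.0648 ztilt [0.0449 0.0223] F [ 0.3  1.1 -0.7] M [ 0.18 -0.08  0.02] gap 0.239
```

Call:
jog_arm(
  commands=[
    [0,0,0,-0.15,0],
  ],
)

```text
t: 19.12
tcp_pos: [0.5827, -0.0397, 0.121]
tool_rot: [0.999, 0.033, 0.023, -0.011]
force: [-0.9, 1.5, 1.6]
finger_gap: 0.234
```

```bash
python3 -c "
from h import *
settle(4)"
```

```text
t 19.32 tcp mm [582.7 -39.7 121. ] lev 0.0468 yaw 0.0649 ztilt [0.0454 0.0225] F [0.6 1.  2.1] M [0.31 0.12 0.11] gap 0.237
```

Call:
jog_arm(
  commands=[
    [0,0,0.03,-0.12,0],
  ],
)

```text
t: 19.4
tcp_pos: [0.5828, -0.0396, 0.1202]
tool_rot: [0.999, 0.033, 0.023, -0.01]
force: [-1.5, -1.1, 4.4]
finger_gap: 0.228
```

```bash
python3 -c "
from h import *
settle(4)"
```

```text
Traceback (most recent call last):
  File "h.py", line 27, in settle
    for _ in range(n): snapshot("wrist")
                       ~~~~~~~~^^^^^^^^^
ValueError: 200 camera calls are used up
```

Call:
jog_arm(
  commands=[
    [0,0,0,-0.1,0],
  ],
)

```text
t: 19.58
tcp_pos: [0.5828, -0.0397, 0.1195]
tool_rot: [0.999, 0.033, 0.023, -0.01]
force: [-0.7, 1.1, 6.6]
finger_gap: 0.239
```

```bash
python3 -c "
from h import *
settle(3);settle(3)"
```

```text
Traceback (most recent call last):
  File "h.py", line 27, in settle
    for _ in range(n): snapshot("wrist")
                       ~~~~~~~~^^^^^^^^^
ValueError: 200 camera calls are used up
```

Call:
jog_arm(
  commands=[
    [0,0,0,-0.05,0],
    [0,0,0,0,0],
  ],
)

```text
t: 19.75
tcp_pos: [0.5828, -0.0397, 0.1198]
tool_rot: [0.999, 0.033, 0.023, -0.01]
force: [-1.6, 1.4, 5.0]
finger_gap: 0.242
```

```bash
python3 -c "
from h import *
st()"
```

```text
t 19.75 tcp mm [582.8 -39.7 119.8] lev 0.0476 yaw 0.065 ztilt [0.0463 0.0219] F [-1.6  1.4  5. ] M [0.14 0.17 0.09] gap 0.242
```

Call:
jog_arm(
  commands=[
    [0,0,0,-0.1,0],
    [0,0,0,-0.08,0],
    [0,0,0,-0.06,0],
  ],
)

```text
t: 20.0
tcp_pos: [0.5828, -0.0397, 0.1191]
tool_rot: [0.999, 0.033, 0.024, -0.01]
force: [-3.0, 1.2, 6.9]
finger_gap: 0.236
```

Call:
jog_arm(
  commands=[
    [0,0,0,-0.06,0],
  ],
)

```text
t: 20.08
tcp_pos: [0.5828, -0.0396, 0.1191]
tool_rot: [0.999, 0.033, 0.024, -0.01]
force: [-3.0, 1.2, 7.6]
finger_gap: 0.233
```

Call:
jog_arm(
  commands=[
    [0,0,0,-0.06,0],
  ],
)

```text
t: 20.17
tcp_pos: [0.5828, -0.0396, 0.1191]
tool_rot: [0.999, 0.033, 0.024, -0.01]
force: [-3.5, 0.8, 7.4]
finger_gap: 0.238
```

Call:
jog_arm(
  commands=[
    [0,0,0,-0.08,0],
    [0,0,0,-0.065,0],
    [0,0,0,-0.065,0],
    [0,0,0,-0.065,0],
  ],
)

```text
t: 20.5
tcp_pos: [0.5828, -0.0397, 0.1191]
tool_rot: [0.999, 0.033, 0.025, -0.01]
force: [-2.8, 1.1, 7.4]
finger_gap: 0.233
```

Call:
jog_arm(
  commands=[
    [0,0,0,-0.065,0],
    [0,0,0,-0.065,0],
    [0,0,0,-0.065,0],
    [0,0,0,-0.065,0],
  ],
)

```text
t: 20.83
tcp_pos: [0.5829, -0.0397, 0.1192]
tool_rot: [0.999, 0.033, 0.025, -0.01]
force: [-1.9, 1.4, 6.7]
finger_gap: 0.235
```

Call:
jog_arm(
  commands=[
    [0,0,0,-0.065,0],
    [0,0,0,-0.065,0],
  ],
)

```text
t: 21.0
tcp_pos: [0.5829, -0.0397, 0.1192]
tool_rot: [0.999, 0.033, 0.026, -0.01]
force: [-2.6, 0.9, 7.5]
finger_gap: 0.234
```

```bash
python3 -c "
from h import *
st()"
```

```text
t 21.0 tcp mm [582.9 -39.7 119.2] lev 0.052 yaw 0.0651 ztilt [0.0508 0.0213] F [-2.6  0.9  7.5] M [0.17 0.31 0.05] gap 0.234
```

Call:
jog_arm(
  commands=[
    [0,0.02,0,-0.12,0],
    [0,0.02,0,-0.09,0],
    [0,0,0,-0.085,0],
    [0,0,0,-0.085,0],
  ],
)

```text
t: 21.33
tcp_pos: [0.5829, -0.0397, 0.1185]
tool_rot: [0.999, 0.033, 0.026, -0.01]
force: [-2.2, 1.0, 8.0]
finger_gap: 0.236
```

Call:
jog_arm(
  commands=[
    [0,0,0,-0.085,0],
    [0,0,0,-0.085,0],
    [0,0,0,-0.085,0],
  ],
)

```text
t: 21.58
tcp_pos: [0.5829, -0.0397, 0.1187]
tool_rot: [0.999, 0.033, 0.027, -0.01]
force: [-3.0, 1.1, 7.5]
finger_gap: 0.237
```

Call:
jog_arm(
  commands=[
    [0,0,0,-0.085,0],
    [0,0,0,-0.085,0],
    [0,0,0,-0.085,0],
  ],
)

```text
t: 21.83
tcp_pos: [0.5829, -0.0397, 0.1187]
tool_rot: [0.999, 0.033, 0.027, -0.009]
force: [-2.1, 0.5, 8.2]
finger_gap: 0.234
```

```bash
python3 -c "
from h import *
st()"
```

```text
t 21.83 tcp mm [582.9 -39.7 118.7] lev 0.0548 yaw 0.0651 ztilt [0.0536 0.0207] F [-2.1  0.5  8.2] M [0.15 0.38 0.09] gap 0.234
```

Call:
jog_arm(
  commands=[
    [0,0,0,0.6,0],
    [0,0,0,1.5,0],
    [0,0,0,1.5,0],
    [0,0,0,1.5,0],
    [0,0,0,1.5,0],
    [0,0,0,1.0,0],
    [0,0,0,0,0],
  ],
)

```text
t: 22.42
tcp_pos: [0.5805, -0.0407, 0.1937]
tool_rot: [0.999, 0.032, 0.023, -0.01]
force: [0.0, -0.3, -2.0]
finger_gap: 0.238
```

```bash
python3 -c "
from h import *
st()"
```

```text
t 22.42 tcp mm [580.5 -40.7 193.7] lev 0.0472 yaw 0.0635 ztilt [0.046  0.0206] F [ 0.  -0.3 -2. ] M [ 0.02  0.   -0.02] gap 0.238
```

Call:
jog_arm(
  commands=[
    [0,-0.9,-2.5,0,-0.019],
    [0,-0.9,-2.5,0,-0.019],
    [0,-0.9,-2.5,0,-0.019],
    [0,-0.9,-2.5,0,-0.019],
    [0,-0.9,-2.5,0,-0.019],
  ],
)

```text
t: 22.83
tcp_pos: [0.5337, -0.1641, 0.1903]
tool_rot: [1.0, -0.013, 0.023, -0.01]
force: [0.6, 0.6, -1.8]
finger_gap: 0.237
```

```bash
python3 -c "
from h import *
st()"
```

```text
t 22.83 tcp mm [ 533.7 -164.1  190.3] lev 0.0449 yaw -0.0263 ztilt [0.0454 0.0192] F [ 0.6  0.6 -1.8] M [ 0.01 -0.03  0.03] gap 0.237
```

Call:
jog_arm(
  commands=[
    [0,-0.9,-2.5,0,-0.016],
    [0,-0.9,-2.5,0,-0.016],
    [0,-0.9,-2.5,0,-0.016],
    [0,-0.9,-2.5,0,-0.016],
    [0,-0.7,-2.5,0,-0.016],
    [0,-0.4,-1.2,0,-0.012],
    [0,0,0,0,0],
    [0,0,0,0,0],
  ],
)

```text
t: 23.5
tcp_pos: [0.4782, -0.3107, 0.1817]
tool_rot: [0.998, -0.065, 0.018, -0.012]
force: [0.1, 0.3, -2.4]
finger_gap: 0.234
```

```bash
python3 -c "
from h import *
st()"
```

```text
t 23.5 tcp mm [ 478.2 -310.7  181.7] lev 0.0339 yaw -0.1315 ztilt [0.037  0.0208] F [ 0.1  0.3 -2.4] M [-0.04  0.05  0.04] gap 0.234
```

Call:
jog_arm(
  commands=[
    [0,0.1,-0.1,-1.5,0.001],
    [0,0.1,-0.1,-1.5,0.001],
    [0,0.1,-0.1,-1.5,0.001],
    [0,0.1,-0.1,-1.5,0.001],
    [0,0.1,-0.1,-1.5,0.001],
    [0,0,0,-0.8,0],
    [0,0,0,0,0],
  ],
)

```text
t: 24.08
tcp_pos: [0.486, -0.3039, 0.0949]
tool_rot: [0.998, -0.058, 0.017, -0.015]
force: [-0.0, 0.4, -1.9]
finger_gap: 0.238
```

```bash
python3 -c "
from h import *
st()"
```

```text
t 24.08 tcp mm [ 486.  -303.9   94.9] lev 0.0325 yaw -0.1167 ztilt [0.0359 0.0275] F [-0.   0.4 -1.9] M [-0.05  0.01  0.04] gap 0.238
```

Call:
jog_arm(
  commands=[
    [0,0.05,-0.5,0,-0.003],
    [0,0.05,-0.5,0,-0.003],
    [0,0,-0.3,0,0],
    [0,0,0,0,0],
    [0,0,0,0,0],
  ],
)

```text
t: 24.5
tcp_pos: [0.489, -0.3166, 0.0972]
tool_rot: [0.998, -0.06, 0.018, -0.014]
force: [0.5, -0.2, -2.5]
finger_gap: 0.238
```

```bash
python3 -c "
from h import *
s=st(); print(s['q'])"
```

```text
t 24.5 tcp mm [ 489.  -316.6   97.2] lev 0.0348 yaw -0.1197 ztilt [0.0381 0.0258] F [ 0.5 -0.2 -2.5] M [-0.04  0.01  0.01] gap 0.238
[-0.78974159  0.64908652  1.66504761  0.06198549  0.81990972  0.85814158]
```

Call:
jog_arm(
  commands=[
    [0,-0.08,-0.12,-1.0,-0.001],
    [0,-0.08,-0.12,-1.0,-0.001],
    [0,-0.08,-0.12,-1.0,-0.001],
    [0,-0.08,-0.12,-1.0,-0.001],
    [0,-0.08,-0.12,-1.0,0],
    [0,0,0,0,0],
    [0,0,0,0,0],
  ],
)

```text
t: 25.08
tcp_pos: [0.484, -0.3238, 0.042]
tool_rot: [0.998, -0.063, 0.019, -0.014]
force: [-0.6, -0.7, -1.8]
finger_gap: 0.234
```

```bash
python3 -c "
from h import *
st()"
```

```text
t 25.08 tcp mm [ 484.  -323.8   42. ] lev 0.0352 yaw -0.1259 ztilt [0.0387 0.0253] F [-0.6 -0.7 -1.8] M [-0.03  0.04 -0.02] gap 0.234
```

Call:
jog_arm(
  commands=[
    [0,0.08,0.25,0,0],
    [0,0.08,0.25,0,0.001],
    [0,0.04,0.1,0,0],
    [0,0,0,0,0],
    [0,0,0,0,0],
  ],
)

```text
t: 25.5
tcp_pos: [0.4865, -0.317, 0.042]
tool_rot: [0.998, -0.062, 0.019, -0.014]
force: [-0.5, -1.0, -2.1]
finger_gap: 0.237
```

```bash
python3 -c "
from h import *
st()"
```

```text
t 25.5 tcp mm [ 486.5 -317.    42. ] lev 0.0353 yaw -0.1245 ztilt [0.0388 0.0256] F [-0.5 -1.  -2.1] M [-0.    0.06  0.04] gap 0.237
```

Call:
jog_arm(
  commands=[
    [0,0,0,-0.4,0],
    [0,0,0,-0.4,0],
    [0,0,0,-0.3,0],
    [0,0,0,0,0],
  ],
)

```text
t: 25.83
tcp_pos: [0.4873, -0.3174, 0.0313]
tool_rot: [0.998, -0.062, 0.02, -0.013]
force: [0.1, 0.2, -2.2]
finger_gap: 0.236
```

```bash
python3 -c "
from h import *
st()"
```

```text
t 25.83 tcp mm [ 487.3 -317.4   31.3] lev 0.0377 yaw -0.1238 ztilt [0.0409 0.0234] F [ 0.1  0.2 -2.2] M [-0.01  0.05  0.04] gap 0.236
```

Now touch down in small steps.

Call:
jog_arm(
  commands=[
    [0,0,0,-0.1,0],
    [0,0,0,-0.1,0],
  ],
)

```text
t: 26.0
tcp_pos: [0.4872, -0.3174, 0.0289]
tool_rot: [0.998, -0.062, 0.02, -0.013]
force: [-0.5, -0.5, -3.2]
finger_gap: 0.239
```

Call:
jog_arm(
  commands=[
    [0,0,0,-0.1,0],
  ],
)

```text
t: 26.08
tcp_pos: [0.4872, -0.3173, 0.0279]
tool_rot: [0.998, -0.062, 0.02, -0.013]
force: [-2.2, 2.1, 8.9]
finger_gap: 0.238
```

Call:
jog_arm(
  commands=[
    [0,0,0,-0.08,0],
  ],
)

```text
t: 26.17
tcp_pos: [0.4873, -0.3172, 0.0277]
tool_rot: [0.998, -0.062, 0.02, -0.013]
force: [-1.6, 2.6, 7.7]
finger_gap: 0.235
```

```bash
python3 -c "
from h import *
st()"
```

```text
t 26.17 tcp mm [ 487.3 -317.2   27.7] lev 0.0375 yaw -0.1241 ztilt [0.0408 0.0242] F [-1.6  2.6  7.7] M [0.24 0.08 0.05] gap 0.235
```

Call:
jog_arm(
  commands=[
    [0,0,0.05,-0.04,0],
    [0,0,0.03,-0.03,0],
    [0,0,0,0,0],
    [0,0,0,0,0],
  ],
  squeeze=20,
)

```text
t: 26.5
tcp_pos: [0.4875, -0.3168, 0.0276]
tool_rot: [0.998, -0.062, 0.02, -0.013]
force: [-0.5, 0.2, -0.4]
finger_gap: 0.233
```

```bash
python3 -c "
from h import *
st()"
```

```text
t 26.5 tcp mm [ 487.5 -316.8   27.6] lev 0.0385 yaw -0.1242 ztilt [0.0417 0.023 ] F [-0.5  0.2 -0.4] M [ 0.07 -0.02 -0.01] gap 0.233
```

Call:
jog_arm(
  commands=[
    [0,0,0,-0.06,0],
    [0,0,0,-0.03,0],
  ],
)

```text
t: 26.67
tcp_pos: [0.4875, -0.3168, 0.0274]
tool_rot: [0.998, -0.062, 0.02, -0.013]
force: [-0.9, -0.3, 2.3]
finger_gap: 0.235
```

```bash
python3 -c "
from h import *
st()"
```

```text
t 26.67 tcp mm [ 487.5 -316.8   27.4] lev 0.0387 yaw -0.1244 ztilt [0.0418 0.023 ] F [-0.9 -0.3  2.3] M [ 0.05  0.15 -0.02] gap 0.235
```

Call:
jog_arm(
  commands=[
    [40,0,0,0,0],
    [50,0,0,0,0],
    [60,0,0,0,0],
    [80,0,0,0,0],
    [100,0,0,0,0],
    [100,0,0,0,0],
    [100,0,0,0,0],
  ],
)

```text
t: 27.25
tcp_pos: [0.4885, -0.3178, 0.0273]
tool_rot: [0.998, -0.062, 0.021, -0.012]
force: [0.6, -0.1, -0.3]
finger_gap: 0.999
```

```bash
python3 -c "
from h import *
st()"
```

```text
t 27.25 tcp mm [ 488.5 -317.8   27.3] lev 0.0408 yaw -0.1244 ztilt [0.0438 0.0211] F [ 0.6 -0.1 -0.3] M [-0.05  0.04 -0.  ] gap 0.999
```

Released and unloaded. Retract straight up.

Call:
jog_arm(
  commands=[
    [100,0,0,1.0,0],
    [100,0,0,1.5,0],
    [100,0,0,2.0,0],
    [100,0,0,2.5,0],
    [100,0,0,2.5,0],
    [100,0,0,2.5,0],
    [100,0,0,2.5,0],
    [100,0,0,0,0],
  ],
)

```text
t: 27.92
tcp_pos: [0.4864, -0.3158, 0.1808]
tool_rot: [0.998, -0.062, 0.02, -0.013]
force: [0.6, -0.4, 0.1]
finger_gap: 1.001
```

Call:
jog_arm(
  commands=[
    [100,0,0,0,0],
    [100,0,0,0,0],
    [100,0,0,0,0],
    [100,0,0,0,0],
    [100,0,0,0,0],
    [100,0,0,0,0],
  ],
)

```text
t: 28.42
tcp_pos: [0.4849, -0.3144, 0.1801]
tool_rot: [0.998, -0.062, 0.018, -0.014]
force: [-0.2, -0.3, 0.1]
finger_gap: 1.0
```

```bash
python3 -c "
from h import *
s=st(); print(np.abs(s['qd']).max())
try: print(len(models.find_in(snapshot('wrist'),'spindle')))
except Exception as e: print(e)
print(workorder.sign_off())"
```

```text
t 28.42 tcp mm [ 484.9 -314.4  180.1] lev 0.035 yaw -0.1249 ztilt [0.0385 0.0259] F [-0.2 -0.3  0.1] M [0.01 0.06 0.02] gap 1.0
0.015617335584381203
200 camera calls are used up
the job is handed in; nothing more can be done
None
```

The spindle is checked, in the green rack and let go, and the job was handed in at about 28.5 s of the 62 s. The final placing was confirmed by touch only, because I used up the 200 camera calls waiting for the arm to settle between moves.

- **Go gap:** I gripped the spindle by its waist and lowered it to about 104 mm axis height, 26 mm below the go point. It went through with no measurable contact force.
- **No-go gap:** I lifted it out and pressed it on the no-go gap. It stopped with its axis at about 140 mm. I held it at roughly 9 to 10 N for well over half a second, with the cheeks sinking about 3 mm.
- **Placing:** It touched down in the green rack with the tool at 27.9 mm, against 27.2 mm when gripped in the wooden rack. The peak force reading was 8.9 N, so about 11 N on the rack. Grip was cut to 20 N before opening.
- **Last checks:** After release and retreat, the force read about zero and the gripper was empty and clear.

**Doubtful points:**
- The tool's tilt along the spindle drifted. It was within about 0.5° of the grasp value in the gauge, and 0.8 to 1° off while carrying and setting down.
- I have no picture of the spindle in the green rack, or of the rest of the bench after the moves. Apart from the intended touches on the gauge and rack, no force reading I saw suggested contact with anything else.

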